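Seat the tube rotor on the mixer's drive studs

TASK

Raise the mixer's clear lid by its blue handle until it stands about 100 degrees open, just leaning back past upright, and leave it there on its stiff hinge. Then turn the tube rotor, which is perched on top of the drive studs, until it drops over all three of them, and press it down fully home. Leave the beaker and the jar beside the mixer where they stand.

Things in the scene. Friction and masses are not known exactly. Their poses are not given: they have to be found in the camera images.
- mixer: The mixer: a white box 225 mm (x) by 236 mm (y), fixed, blue strip on its front; origin on the bench under its vertical drive axis, x from the front (handle side) to the hinge side, y left, z up. Deck 35 mm high, open at the front; side walls (inner faces y = +-106 mm) and back wall (inner face x = 92 mm) rise to 114 mm. Lid hinge line: parallel to y, at x = 92, z = 120 mm.
- seat (a point): Point on the drive axis at the hub face, 45 mm above the bench; axes as the mixer's. The rotor's origin is here when fully home. On the hub, hidden by the rotor: a spindle (16 mm diameter, 40 tall) and round it at 32 mm radius three studs (12 mm diameter, 14 tall, chamfered), 120 degrees apart. How far round the studs stand differs each time and is not told.
- rotor: Loose disc, 140 mm diameter, blue rim 12 mm thick, aluminium middle, 0.4 to 0.6 kg, threaded on the spindle and at the start resting on the stud tips (14 mm too high). Origin: centre of its underside, z up. Three 14 mm through holes at 32 mm radius, 0, 120 and 240 degrees from its x axis. Turned at most 100 degrees either way the holes find the studs: it drops about 6 mm and turns no more.
- sleeve (a point): Centre of one of the rotor's three white upright sleeves (18 mm diameter, from 12 to 42 mm above the rotor's underside), at 59 mm radius, 60 degrees from the rotor's x axis; the other two stand at 180 and 300 degrees. Pushed sideways with 1 to 4 N, a sleeve turns the rotor about its spindle.
- cap_top (a point): Top of the rotor's black central cap (36 to 44 mm diameter), a flat spot 22 mm wide, 50 mm above the rotor's underside. After the drop the rotor rests on a stiff black collar, 8 mm above home; a downward push here of 8 to 12 N slides it home, and it stays. Pressing before the drop does nothing.
- lid_handle (a point): Centre of the blue handle bar: round, 12 mm thick, 120 mm long, parallel to the lid's front edge, 45 mm beyond it, with an arm at each end and open space between. The lid is a clear pane in a white frame, 170 by 236 mm, 8 mm thick. The bar swings about the hinge line at 215 mm radius, level with it at lid angle 0.
- lid (a joint): Opening angle of the lid in rad: 0 shut and level, the bar then pointing to the front; 1.57 upright; 1.745 is 100 degrees; stop at 2.27. The stiff hinge stays where it is left; moving it takes about 3 to 7 N at the bar.
- beaker_mid (a point): Centre, half-way up, of an empty glass beaker, 72 mm in diameter and 95 mm tall, standing beside the mixer. To be left alone.
- jar_mid (a point): Centre, half-way up, of an amber glass jar with a blue cap, 66 mm in diameter and 100 mm tall, standing on the other side of the mixer. To be left alone.

How it is judged (in metres and radians):
On the way, in this order (a step that is already met when the one before it is completed fails the run):
1. the lid stands about 100 degrees open and still (value of joint lid between 1.57 and 1.92 rad and velocity of joint lid between -0.05 and 0.05 rad/s), for 0.3 s.
2. the rotor is fully home on the studs (z of rotor in the frame of seat below 0.0025 m and horizontal distance between rotor and seat below 0.003 m), for 0.2 s.
At the end, for the whole second after the job is handed in: The lid stands 90 to 110 degrees open, and the rotor lies still and level on the hub face: its underside within 2.5 mm of the seat height and its centre within 3 mm of the drive axis (all of step 2 and value of joint lid between 1.57 and 1.92 rad and angle between rotor's own z axis and vertical below 0.04 rad and linear speed of rotor below 0.02 m/s); the robot touches nothing.
It fails at once if the beaker was pushed more than 30 mm from its place (distance of beaker_mid from where it was at the start of the episode above 0.03 m).
It fails at once if the jar was pushed more than 30 mm from its place (distance of jar_mid from where it was at the start of the episode above 0.03 m).
It also fails if it takes over 72 s, if anything falls off the work surface, if the arm or the gripper's body presses on something with over 40 N, if the wrist force passes 120 N, or if a joint passes its speed limit or range.

ROBOT

A 6-joint arm with a two-finger parallel gripper is mounted at the origin on the work surface. World frame = base frame: x ahead of the robot, y to its left, z up, the work surface at z = 0. Lengths are in m, angles in degrees, forces in N, time in s.
With the tool pointing down it reaches from about 0.375 to 0.9 m from the base axis. Payload 3.1 kg.
Tool frame: the origin (TCP) lies on the centre line of the jaws, within the pads' length; the fingertips stand 25 mm ahead of it and the grasp point (between the pads) lies 6 mm ahead of it; z points along the fingers, y is the line along which they close (so a half turn about z gives the same grasp; the last joint's range is limited). The gripper opens to 87 mm and grips with 3 to 60 N. Pads are 19 mm wide; open, the fingers measure 117 mm over their backs; the gripper's body (75 mm by 190 mm) begins 51 mm behind the grasp point.
Start: joints at [-82.592, 30.224, 82.088, -0, 67.689, -10.227], TCP at [0.189, -0.596, 0.248] pointing down, gripper open.
Joint ranges: [-176.69, 176.69], [-43.24, 126.21], [12.49, 139.97], [-82, 262], [0, 151.66], [-163.58, 163.58]. Speed limits (degrees/s): [159.86, 159.86, 180, 180, 180, 180].

INTERFACE

Orientations are given as a 3x3 rotation matrix whose columns are the frame's x, y, z axes.
In Python, from rig import * gives the robot as it stands.
- The arm moves only by the tool step_arm, never from a script. Its argument "steps" is a list of rows, each a list of 7 numbers: the shift along the tool's x, y, z normalised to -1 to 1, where 1 is 0.3 m, then the turn, a rotation vector about the tool's x, y, z normalised to -1 to 1, where 1 is 45 degrees, then the gripper's target within -1 to 1 (shut at 1, half-way at 0, fully open at -1). A call has 1 to 8 rows; each row is the pose to reach, as a shift and turn from the pose commanded when the call began, along the tool's axes at that moment; what a row does not reach only later rows make up. A row lasts 1/12 s, in which the tool goes at most 41.7 mm and 7.16 degrees, less where a joint would pass 70% of its speed; a pose out of reach is approached as far as the arm can. A call with a number of a shift or a turn outside -1 to 1 is refused whole. A call with a gripper value outside its range is refused whole. The fingers move at their own pace and stop on an object; the grip force is fixed at half the most. Time passes only in rows, so rows that repeat a pose let the fingers close. It gives the time, the measured TCP pose, the force, the opening and the grip force at its end, in the units of the state.
- read_state(): the state, without advancing time (a new reading comes with each control period).
- capture(name): name is "scene" or "side" or "wrist"; returns a dict with "image" (480x640x3 uint8, red, green, blue), "vertical_fov" (degrees; the focal length in pixels is half the picture's height over the tangent of half this angle, whatever the lens; pixels are square), "cx", "cy" (the principal point, pixels), "world_from_camera" (4x4, takes a point from camera to world coordinates); the wrist camera has in their place "T_tool_cam" (4x4, takes a point from camera to tool coordinates, whose origin is the TCP and whose axes are the flange's). Camera axes: x right, y down, z forward; pixel columns grow to the right and rows downward; lengths in m; the calibration is good to about 2 mm. A picture is of the moment at which its call begins: read the wrist's pose just before it. There is no depth.
- hand_in(): hands the job in; it is judged then, once.
The state is a dict: "time_s": time; "joint_positions": joint angles; "qvel": joint speeds; "tau": joint torques, N m; "position": TCP position; "tcp_rot": TCP orientation; "force": force on the tool from outside, world axes, zero at the start; "moment": the same for the moment, N m; "opening": opening from 0.0 (shut) to 1.0 (fully open); "grasp_force": force on a finger pad.
Only numpy, scipy, OpenCV 4.12 (cv2) and the standard library are available. Lean on these libraries where they do the work, as an engineer would, in place of code of your own. Each camera call takes 0.05 s, during which the arm holds its last target. There are 200 camera calls.

## Working session

There is one attempt and no reset: what is moved stays moved. The work goes in short steps, Python scripts to look and compute and a tool call to move; the robot and the scene stay as the last step left them, time stands still between calls to the robot, and variables do not carry over. Pictures are saved under pics/ and viewed, at most 10 in all, crops included, and the job is handed in when it is done.

Besides the shell and the picture viewer there is one more tool, called after "Request:" as name(argument=value, ...), one argument or row to a line, values as JSON. step_arm: Moves the arm, as the interface text tells. Scaled input: -1 to 1 covers 0.3 m each way for a shift and 45 degrees each way for a turn. Its arguments: {"type":"object","properties":{"steps":{"type":"array"}},"required":["steps"]}

```bash
mkdir -p pics; ls
python3 - <<'E'
from rig import *
import cv2,numpy as np
for n in ["scene","side"]:
    c=capture(n); np.savez(f"pics/{n}0.npz",**c)
    cv2.imwrite(f"pics/{n}0.png",c["image"][:,:,::-1]); print(n,c["vertical_fov"],c["cx"],c["cy"],np.round(c["world_from_camera"],3).tolist())
s=read_state(); print(s["tcp_rot"],s["position"],s["time_s"])
E
```

```text
pics
scene 57.81885024939284 317.34541480128917 237.64023065069537 [[0.342, 0.714, -0.611, 1.079], [0.939, -0.251, 0.233, -0.142], [0.013, -0.654, -0.757, 0.714], [0.0, 0.0, 0.0, 1.0]]
side 47.60463678143573 313.7868033463307 239.58037764060552 [[0.99, -0.082, 0.116, 0.439], [-0.142, -0.557, 0.818, -0.728], [-0.003, -0.826, -0.563, 0.661], [0.0, 0.0, 0.0, 1.0]]
[[ 9.53000885e-01  3.02967413e-01 -2.44920292e-04]
 [ 3.02967301e-01 -9.52998955e-01  1.95094158e-03]
 [ 3.57662942e-04 -1.93345189e-03 -9.99998067e-01]] [ 0.18931531 -0.59499402  0.24667109] 0.1
```

View pics/scene0.png

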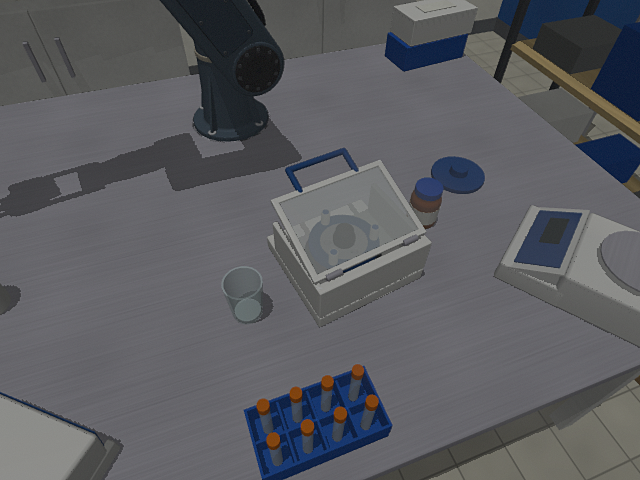

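View pics/side0.png

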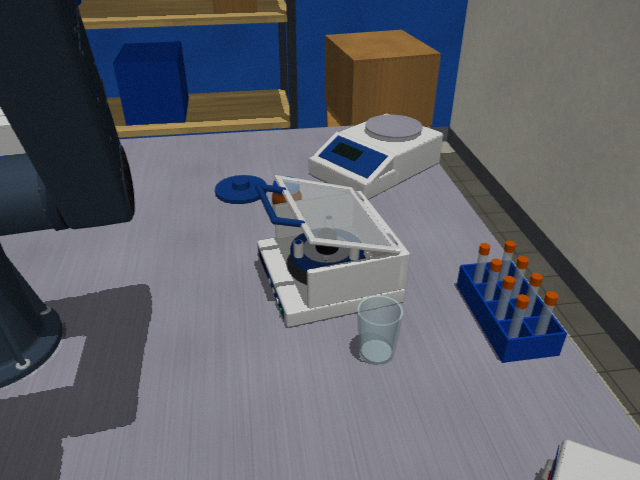

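The lid is partly open, with its handle facing the robot. The bar spans roughly (288,168)–(348,153) in scene and (260,187)–(275,222) in side. The beaker is on the near side (-y) and the jar on the far side. I'll zoom in to get exact pixels.

Run:
```python
import cv2,numpy as np
a=cv2.imread("pics/scene0.png")[140:330,255:455]; b=cv2.imread("pics/side0.png")[165:335,235:435]
a=cv2.resize(a,None,fx=3,fy=3,interpolation=cv2.INTER_CUBIC);b=cv2.resize(b,None,fx=3.5,fy=3.5,interpolation=cv2.INTER_CUBIC)
for im,s,x0,y0 in((a,3,255,140),(b,3.5,235,165)):
    for u in range(x0//20*20+20,x0+200,20):
        x=int((u-x0)*s); cv2.line(im,(x,0),(x,6),(0,0,255),1); cv2.putText(im,str(u),(x-10,16),0,.35,(0,0,255),1)
    for v in range(y0//20*20+20,y0+190,20):
        y=int((v-y0)*s); cv2.line(im,(0,y),(6,y),(0,0,255),1); cv2.putText(im,str(v),(8,y+4),0,.35,(0,0,255),1)
cv2.imwrite("pics/a.png",a);cv2.imwrite("pics/b.png",b)
```

```text
(no output)
```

View pics/a.png

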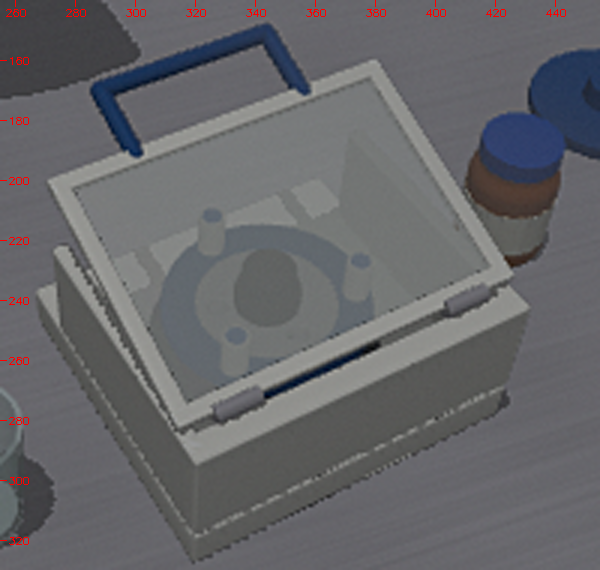

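View pics/b.png

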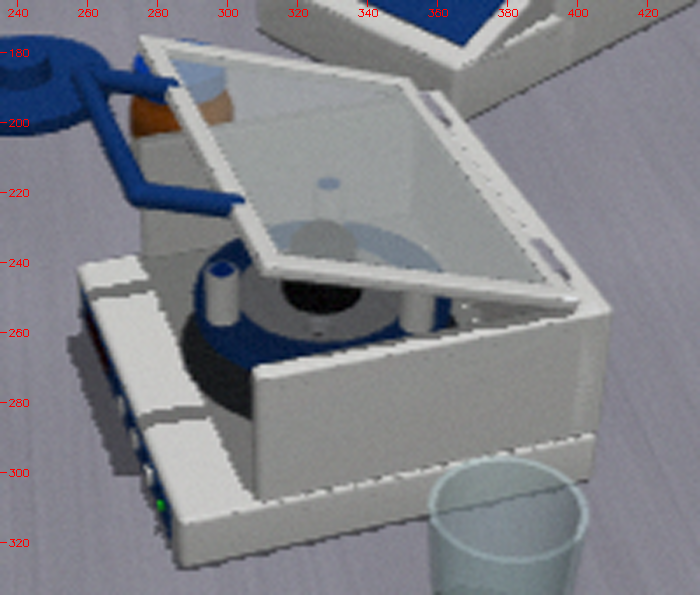

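The crops show the bar ends at scene (287.7,170) and (343.7,150.3), and at side (273.6,219.9) and (259.3,187.3). The rear bottom corners are at scene (320,326.7) and (424,274). The sleeve tops are at scene (325.7,211.7), (375.3,227) and (333.7,252).

```bash
cat > h.py <<'E'
import numpy as np
def ray(c,uv):
    f=240/np.tan(np.radians(float(c["vertical_fov"])/2)); T=c["world_from_camera"]
    d=T[:3,:3]@np.array([(uv[0]-c["cx"])/f,(uv[1]-c["cy"])/f,1]); return T[:3,3],d/np.linalg.norm(d)
def plane(c,uv,z):
    o,d=ray(c,uv); return o+d*(z-o[2])/d[2]
def tri(c1,u1,c2,u2):
    o,d=ray(c1,u1);p,e=ray(c2,u2); s=np.linalg.lstsq(np.c_[d,-e],p-o,rcond=None)[0]
    a=o+s[0]*d;b=p+s[1]*e; return (a+b)/2,np.linalg.norm(a-b)
E
python3 - <<'E'
from h import *
np.set_printoptions(precision=4,suppress=True)
S=dict(np.load("pics/scene0.npz"));D=dict(np.load("pics/side0.npz"))
R,e1=tri(S,(287.7,170),D,(273.6,219.9));L,e2=tri(S,(343.7,150.3),D,(259.3,187.3))
print("bar",R,L,e1,e2,np.linalg.norm(R-L))
a=plane(S,(320,326.7),0);b=plane(S,(424,274),0);c=plane(D,(287.9,327.3),0)
print("corners",a,b,c,np.linalg.norm(a-b),np.linalg.norm(a-c))
sl=np.array([plane(S,u,.101) for u in((325.7,211.7),(375.3,227),(333.7,252))]);ce=sl.mean(0)
print("rotor",ce,np.linalg.norm(sl-ce,axis=1)); 
y=(L-R)[:2];y/=np.linalg.norm(y);y2=(b-a)[:2];y2/=np.linalg.norm(y2)
print("yaw",np.degrees(np.arctan2(-y[0],y[1])),np.degrees(np.arctan2(-y2[0],y2[1])))
yy=y+y2;yy/=np.linalg.norm(yy);xx=np.array([yy[1],-yy[0]])
M=(R+L)/2;h=ce[:2]+.092*xx
print("bar mid in mixer",(M[:2]-ce[:2])@xx,(M[:2]-ce[:2])@yy,M[2],"corner mid",((a+b)[:2]/2-ce[:2])@xx,((a+b)[:2]/2-ce[:2])@yy)
dx=-(M[:2]-h)@xx;dz=M[2]-.12;print("radius",np.hypot(dx,dz),"angle",np.degrees(np.arctan2(dz,dx)))
print("sleeve az",np.degrees(np.arctan2((sl-ce)[:,:2]@yy,(sl-ce)[:,:2]@xx)))
E
```

```text
bar [0.4799 0.0251 0.188 ] [0.4625 0.1434 0.1877] 0.0010218038993115687 0.003461271489360643 0.11959230419432641
corners [0.7078 0.0079 0.    ] [ 0.6659  0.2488 -0.    ] [ 0.4919 -0.0296  0.    ] 0.24452149636930512 0.2191911789095646
rotor [0.5823 0.1027 0.101 ] [0.0592 0.0589 0.0591]
yaw 8.366475235960834 9.862357369883215
bar mid in mixer -0.11254954179926084 -0.000693146855825881 0.18784094975721083 corner mid 0.10735784159959955 0.00874417335356531
radius 0.21550617047836 angle 18.348630401729906
sleeve az [-171.8741   68.2156  -51.5982]
```

Request:
step_arm(
  steps=[
    [0.67,-0.8,-0.17,0,0,-1,0.3],
    [0.67,-0.8,-0.17,0,0,-1,0.3],
    [0.67,-0.8,-0.17,0,0,-1,0.3],
    [0.67,-0.8,-0.17,0,0,-1,0.3],
    [0.67,-0.8,-0.17,0,0,-1,0.3],
    [0.67,-0.8,-0.17,0,0,-1,0.3],
    [0.67,-0.8,-0.17,0,0,-1,0.3],
    [0.67,-0.8,-0.17,0,0,-1,0.3],
  ],
)

```text
time_s: 0.77
position: [0.3084, -0.3017, 0.2987]
tcp_rot: [[0.457, 0.889, -0.0], [0.889, -0.457, 0.003], [0.002, -0.002, -1.0]]
force: [0.6, 0.4, -0.4]
opening: 0.479
grasp_force: 0.0
```

```bash
cat >> h.py <<'E'
def rel(p,psi):
    """shift/turn in call units from the measured pose to TCP p (world), tool down, tool x at yaw psi"""
    from rig import read_state
    from scipy.spatial.transform import Rotation as Ro
    s=read_state(); R=np.array(s["tcp_rot"]); a=np.radians(psi)
    G=np.array([[np.cos(a),np.sin(a),0],[np.sin(a),-np.cos(a),0],[0,0,-1]])
    print("t",s["time_s"],"tcp",np.round(s["position"],4),"psi",np.degrees(np.arctan2(R[1,0],R[0,0])).round(2),"F",np.round(s["force"],1),"j6",s["joint_positions"][5])
    return np.round(R.T@(np.array(p)-s["position"])/.3,3),np.round(Ro.from_matrix(R.T@G).as_rotvec(degrees=True)/45,3)
E
python3 -c "
from h import *
print(rel((.471,.084,.26),99))"
```

```text
t 0.7667 tcp [ 0.3084 -0.3017  0.2987] psi 62.79 F [ 0.6  0.4 -0.4] j6 -32.13812394081382
(array([ 1.391, -0.106,  0.132]), array([-0.001, -0.003, -0.805]))
```

Request:
step_arm(
  steps=[
    [1,-0.08,0,0,0,-0.805,0.3],
    [1,-0.08,0,0,0,-0.805,0.3],
    [1,-0.08,0,0,0,-0.805,0.3],
    [1,-0.08,0,0,0,-0.805,0.3],
    [1,-0.08,0,0,0,-0.805,0.3],
    [1,-0.08,0,0,0,-0.805,0.3],
    [1,-0.08,0,0,0,-0.805,0.3],
    [1,-0.08,0,0,0,-0.805,0.3],
  ],
)

```text
time_s: 1.43
position: [0.4256, -0.0235, 0.2985]
tcp_rot: [[-0.16, 0.987, 0.001], [0.987, 0.16, 0.003], [0.002, 0.001, -1.0]]
force: [-0.3, -0.4, -0.2]
opening: 0.354
grasp_force: 0.0
```

```bash
python3 -c "
from h import *
print(rel((.471,.084,.26),99))"
```

```text
t 1.4333 tcp [ 0.4256 -0.0235  0.2985] psi 99.18 F [-0.3 -0.4 -0.2] j6 -27.609670642248073
(array([0.329, 0.206, 0.129]), array([ 0.001, -0.003,  0.004]))
```

Request:
step_arm(
  steps=[
    [0.33,0.206,0.13,0,0,0,0.3],
    [0.33,0.206,0.13,0,0,0,0.3],
    [0.33,0.206,0.13,0,0,0,0.3],
    [0.33,0.206,0.13,0,0,0,0.3],
    [0.33,0.206,0.13,0,0,0,0.3],
    [0.33,0.206,0.13,0,0,0,0.3],
  ],
)

```text
time_s: 1.93
position: [0.4701, 0.0783, 0.2593]
tcp_rot: [[-0.155, 0.988, -0.001], [0.988, 0.155, -0.001], [-0.0, -0.001, -1.0]]
force: [-0.2, 0.2, 1.3]
opening: 0.354
grasp_force: 0.0
```

Run:
```python
from h import *
from rig import *
import cv2
print(rel((.471,.084,.194),99))
s=read_state();c=capture("wrist");cv2.imwrite("pics/w1.png",c["image"][:,:,::-1])
W=np.eye(4);W[:3,:3]=s["tcp_rot"];W[:3,3]=s["position"];c["world_from_camera"]=W@c["T_tool_cam"];np.savez("pics/w1.npz",**c)
```

```text
t 1.9333 tcp [0.4701 0.0783 0.2593] psi 98.9 F [-0.2  0.2  1.3] j6 -12.860484499593476
(array([0.018, 0.006, 0.218]), array([-0.002,  0.001, -0.002]))
```

View pics/w1.png

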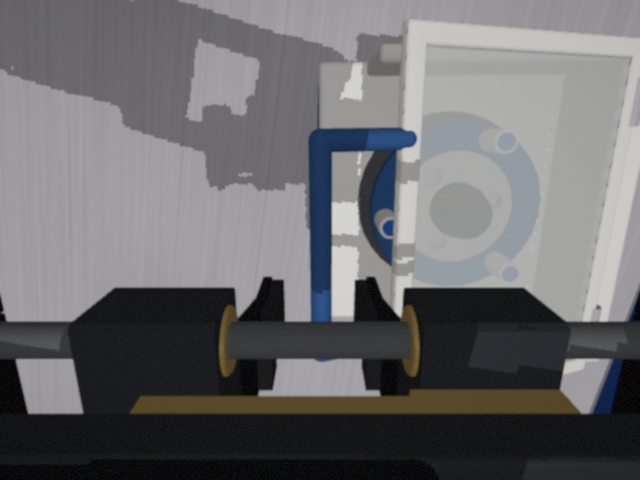

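The bar (column ~321) lies centred between the fingers and parallel to the pads, and the right finger clears the lid frame. I'll go down and grip it.

Request:
step_arm(
  steps=[
    [0.018,0.003,0.1,0,0,0,0.3],
    [0.018,0.003,0.19,0,0,0,0.3],
    [0.018,0.003,0.218,0,0,0,0.3],
    [0.018,0.003,0.218,0,0,0,0.6],
    [0.018,0.003,0.218,0,0,0,1],
    [0.018,0.003,0.218,0,0,0,1],
    [0.018,0.003,0.218,0,0,0,1],
    [0.018,0.003,0.218,0,0,0,1],
  ],
)

```text
time_s: 2.65
position: [0.4701, 0.0836, 0.1952]
tcp_rot: [[-0.155, 0.988, -0.0], [0.988, 0.155, -0.002], [-0.001, -0.001, -1.0]]
force: [-3.2, -2.8, 3.7]
opening: 0.127
grasp_force: 30.0
```

```bash
cat >> h.py <<'E'
O=np.array([.582,.103]);XX=np.array([np.cos(np.radians(9)),np.sin(np.radians(9))]);YY=np.array([-XX[1],XX[0]])
def mix(x,y,z): return np.r_[O+x*XX+y*YY,z]
E
python3 - <<'E'
from h import *
from rig import *
s=read_state();p=np.array(s["position"]);R=np.array(s["tcp_rot"]);g=p+.006*R[:,2]
print(p,s["force"],s["opening"],s["grasp_force"])
h=mix(.092,0,.12);d=g-h;dx=-d[:2]@XX;dz=d[2];r=np.hypot(dx,dz);a0=np.degrees(np.arctan2(dz,dx));print(r,a0)
for a in np.r_[np.arange(22,98,4),100]:
    q=np.array([-np.cos(np.radians(a))*r+np.cos(np.radians(a0))*r,np.sin(np.radians(a))*r-dz])
    w=np.r_[q[0]*XX,q[1]];print(a,np.round(R.T@w/.3,3))
E
```

```text
[0.47014161 0.0835503  0.1952343 ] [-3.23901736 -2.76727331  3.69812565] 0.12671310099867103 30.006548166275024
0.2168758357597012 18.616653639048884
22 [-0.     0.015 -0.04 ]
26 [-0.     0.035 -0.086]
30 [-0.     0.059 -0.131]
34 [-0.     0.086 -0.174]
38 [-0.     0.115 -0.214]
42 [-0.     0.148 -0.253]
46 [-0.     0.183 -0.289]
50 [-0.     0.22  -0.323]
54 [-0.     0.26  -0.354]
58 [-0.     0.302 -0.382]
62 [-0.     0.345 -0.408]
66 [ 0.     0.391 -0.43 ]
70 [ 0.     0.438 -0.449]
74 [ 0.     0.486 -0.464]
78 [ 0.     0.534 -0.477]
82 [ 0.     0.584 -0.486]
86 [ 0.     0.634 -0.491]
90 [ 0.     0.685 -0.493]
94 [ 0.     0.735 -0.491]
100 [ 0.001  0.81  -0.482]
```

Request:
step_arm(
  steps=[
    [0,0.015,-0.04,0,0,0,1],
    [0,0.035,-0.086,0,0,0,1],
    [0,0.059,-0.131,0,0,0,1],
    [0,0.086,-0.174,0,0,0,1],
    [0,0.115,-0.214,0,0,0,1],
    [0,0.148,-0.253,0,0,0,1],
    [0,0.183,-0.289,0,0,0,1],
    [0,0.183,-0.289,0,0,0,1],
  ],
)

```text
time_s: 3.32
position: [0.5231, 0.0922, 0.2829]
tcp_rot: [[-0.155, 0.988, -0.006], [0.988, 0.155, -0.002], [-0.001, -0.006, -1.0]]
force: [-8.6, -4.0, 12.1]
opening: 0.13
grasp_force: 30.0
```

```bash
cat > k.py <<'E'
from h import *
from rig import *
s=read_state();p=np.array(s["position"]);R=np.array(s["tcp_rot"]);g=p+.006*R[:,2]
h=mix(.092,0,.12);d=g-h;dx=-d[:2]@XX;dz=d[2];print(p,s["force"],"r",np.hypot(dx,dz),"ang",np.degrees(np.arctan2(dz,dx)),"lat",d[:2]@YY,"psi",np.degrees(np.arctan2(R[1,0],R[0,0])))
E
python3 k.py
```

```text
[0.523068   0.09217323 0.28290964] [-8.64602965 -4.04800499 12.0729398 ] r 0.2184147095931735 ang 45.922771274238066 lat -0.0014817777502822913 psi 98.91861538926413
```

Request:
step_arm(
  steps=[
    [0,0.031,-0.042,0,0,0,1],
    [0,0.071,-0.073,0,0,0,1],
    [0,0.114,-0.102,0,0,0,1],
    [0,0.158,-0.127,0,0,0,1],
    [0,0.204,-0.15,0,0,0,1],
    [0,0.252,-0.169,0,0,0,1],
    [0,0.3,-0.185,0,0,0,1],
    [0,0.3,-0.185,0,0,0,1],
  ],
)

```text
time_s: 3.98
position: [0.6153, 0.107, 0.3391]
tcp_rot: [[-0.154, 0.988, 0.003], [0.988, 0.154, 0.0], [0.0, 0.003, -1.0]]
force: [-1.7, 0.1, 7.5]
opening: 0.131
grasp_force: 30.0
```

```bash
python3 k.py
```

```text
[0.61527882 0.10702269 0.33909756] [-1.65863733  0.14504575  7.47349084] r 0.22097742757459468 ang 74.65306671429754 lat -0.0012328140485735172 psi 98.88498237673181
```

Request:
step_arm(
  steps=[
    [0,0.048,-0.021,0,0,0,1],
    [0,0.099,-0.03,0,0,0,1],
    [0,0.15,-0.035,0,0,0,1],
    [0,0.202,-0.037,0,0,0,1],
    [0,0.254,-0.035,0,0,0,1],
    [0,0.305,-0.03,0,0,0,1],
    [0,0.328,-0.026,0,0,0,1],
    [0,0.328,-0.026,0,0,0,1],
  ],
)

```text
time_s: 4.65
position: [0.7124, 0.1227, 0.3448]
tcp_rot: [[-0.155, 0.988, 0.003], [0.988, 0.155, 0.002], [0.001, 0.003, -1.0]]
force: [0.9, 3.3, 0.9]
opening: 0.128
grasp_force: 30.0
```

```bash
python3 k.py
```

```text
[0.71239087 0.12272865 0.3447537 ] [0.93456128 3.33347921 0.90564534] r 0.2223610021493968 ang 100.33442457066539 lat -0.0009046513136109734 psi 98.90523100078903
```

Request:
step_arm(
  steps=[
    [0,0,0,0,0,0,1],
    [0,0,0,0,0,0,1],
    [0,0,0,0,0,0,0.4],
    [0,0,0,0,0,0,0.4],
    [0,0,0,0,0,0,0.4],
    [0,0,-0.1,0,0,0,0.4],
    [0,0,-0.2,0,0,0,0.4],
    [0,0,-0.23,0,0,0,0.4],
  ],
)

```text
time_s: 5.32
position: [0.7121, 0.1211, 0.4182]
tcp_rot: [[-0.153, 0.988, 0.007], [0.988, 0.153, -0.001], [-0.002, 0.007, -1.0]]
force: [-0.3, -0.2, 1.9]
opening: 0.3
grasp_force: 0.0
```

Run:
```python
from h import *
from rig import *
import cv2
print(rel(mix(-.10,.02,.41),9))
for n in ["scene","side"]:
    c=capture(n); np.savez(f"pics/{n}1.npz",**c); cv2.imwrite(f"pics/{n}1.png",c["image"][:,:,::-1])
a=cv2.imread("pics/scene1.png")[90:330,200:500];b=cv2.imread("pics/side1.png")[90:330,200:460]
cv2.imwrite("pics/c1.png",np.hstack([cv2.resize(a,(420,336)),cv2.resize(b,(364,336))]))
```

```text
t 5.3167 tcp [0.7121 0.1211 0.4182] psi 98.82 F [-0.3 -0.2  1.9] j6 -7.987934394726424
(array([ 0.072, -0.771,  0.022]), array([ 0.009, -0.005,  1.996]))
```

View pics/c1.png

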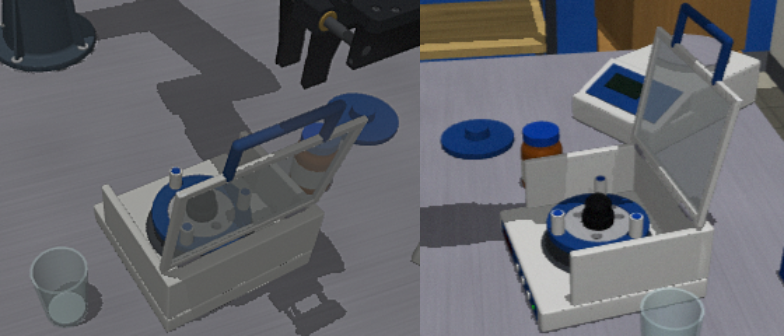

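The lid stands just past upright and clear of the gripper. The sleeve tops in the side view are near (298.6,243.6), (355,245) and (329.3,217.9).

Request:
step_arm(
  steps=[
    [0.072,-0.77,0,0,0,1,1],
    [0.072,-0.77,0,0,0,1,1],
    [0.072,-0.77,0,0,0,1,1],
    [0.072,-0.77,0,0,0,1,1],
    [0.072,-0.77,0,0,0,1,1],
    [0.072,-0.77,0,0,0,1,1],
    [0.072,-0.77,0,0,0,1,1],
    [0.072,-0.77,0,0,0,1,1],
  ],
)

```text
time_s: 6.08
position: [0.4768, 0.1074, 0.4119]
tcp_rot: [[0.59, 0.807, -0.003], [0.807, -0.59, -0.0], [-0.002, -0.002, -1.0]]
force: [0.2, 0.2, -0.2]
opening: 0.004
grasp_force: 0.0
```

Run:
```python
from h import *
D=dict(np.load("pics/side1.npz"))
sl=np.array([plane(D,u,.101) for u in((298.6,243.6),(355,245),(329.3,217.9))]);ce=sl.mean(0)
d=(sl-ce)[:,:2];print(ce,np.linalg.norm(d,axis=1),np.degrees(np.arctan2(d@YY,d@XX)))
print(rel(mix(-.055,.045,.26),9))
```

```text
[0.58189037 0.09722546 0.101     ] [0.05983896 0.05841518 0.06009027] [-169.75746688  -50.82411404   68.53980897]
t 6.0833 tcp [0.4768 0.1074 0.4119] psi 53.83 F [ 0.2  0.2 -0.2] j6 35.755435419612695
(array([0.172, 0.057, 0.506]), array([-0.002,  0.004,  0.996]))
```

Request:
step_arm(
  steps=[
    [0.17,0.06,0.1,0,0,0.995,1],
    [0.17,0.06,0.2,0,0,0.995,1],
    [0.17,0.06,0.3,0,0,0.995,1],
    [0.17,0.06,0.38,0,0,0.995,1],
    [0.17,0.06,0.45,0,0,0.995,1],
    [0.17,0.06,0.5,0,0,0.995,1],
    [0.17,0.06,0.5,0,0,0.995,1],
    [0.17,0.06,0.5,0,0,0.995,1],
  ],
)

```text
time_s: 6.75
position: [0.5232, 0.1378, 0.2601]
tcp_rot: [[0.987, 0.158, -0.006], [0.158, -0.987, -0.001], [-0.006, -0.0, -1.0]]
force: [0.8, 0.5, 0.5]
opening: 0.005
grasp_force: 0.0
```

Run:
```python
from h import *
from rig import *
import cv2
print(rel(mix(-.055,.045,.26),9))
s=read_state();c=capture("wrist");cv2.imwrite("pics/w2.png",c["image"][:,:,::-1])
W=np.eye(4);W[:3,:3]=s["tcp_rot"];W[:3,3]=s["position"];c["world_from_camera"]=W@c["T_tool_cam"];np.savez("pics/w2.npz",**c)
```

```text
t 6.75 tcp [0.5232 0.1378 0.2601] psi 9.12 F [0.8 0.5 0.5] j6 83.81659037862534
(array([-0.008, -0.005,  0.001]), array([-0.   ,  0.007,  0.003]))
```

View pics/w2.png

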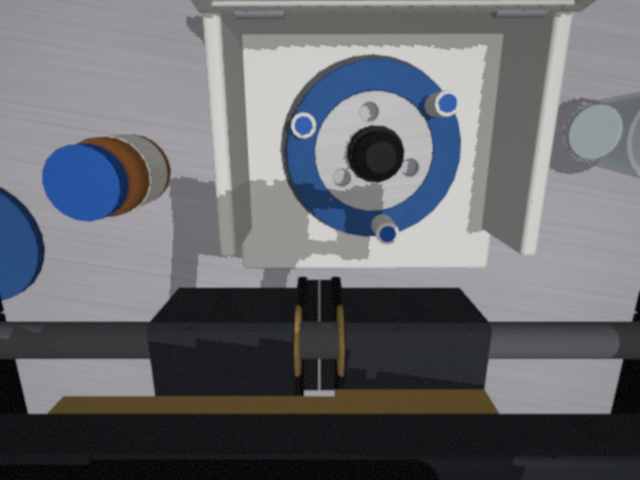

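The wrist view shows the sleeve tops at (302,124), (447,103) and (387,233), and the cap top at (382,155). Nothing blocks the way down.

Run:
```python
from h import *
D=dict(np.load("pics/w2.npz"))
sl=np.array([plane(D,u,.101) for u in((302,124),(447,103),(387,233))]);ce=sl.mean(0)
d=(sl-ce)[:,:2];print(ce,np.linalg.norm(d,axis=1),np.degrees(np.arctan2(d@YY,d@XX)))
print(plane(D,(381,155),.109))
```

```text
[0.57975603 0.10238007 0.101     ] [0.05933609 0.05868545 0.05877874] [  68.38164785  -51.88135578 -171.19986199]
[0.58090761 0.10204195 0.109     ]
```

```bash
sed -i 's/O=np.array(\[.582,.103\])/O=np.array([.581,.102])/' h.py
cat > push.py <<'E'
from h import *
def pol(az,z=.105,r=.059):
    a=np.radians(az); return mix(r*np.cos(a),r*np.sin(a),z)
E
python3 - <<'E'
from push import *
print(np.round(np.load("pics/w2.npz")["T_tool_cam"],3).tolist())
print(rel(pol(158,.15),9)); print(rel(pol(158),9))
E
```

```text
[[0.0, -0.962, -0.273, 0.074], [1.0, 0.0, 0.001, 0.001], [-0.001, -0.273, 0.962, -0.136], [0.0, 0.0, 0.0, 1.0]]
t 6.8 tcp [0.5239 0.1379 0.2613] psi 9.18 F [0.6 0.1 0.9] j6 83.75156990605798
(array([-0.012,  0.074,  0.371]), array([-0.   ,  0.004,  0.004]))
t 6.8 tcp [0.5239 0.1379 0.2613] psi 9.18 F [0.6 0.1 0.9] j6 83.75156990605798
(array([-0.012,  0.074,  0.521]), array([-0.   ,  0.004,  0.004]))
```

Request:
step_arm(
  steps=[
    [-0.012,0.074,0.1,0,0,0,1],
    [-0.012,0.074,0.2,0,0,0,1],
    [-0.012,0.074,0.3,0,0,0,1],
    [-0.012,0.074,0.38,0,0,0,1],
    [-0.012,0.074,0.45,0,0,0,1],
    [-0.012,0.074,0.5,0,0,0,1],
    [-0.012,0.074,0.522,0,0,0,1],
    [-0.012,0.074,0.522,0,0,0,1],
  ],
)

```text
time_s: 7.47
position: [0.5236, 0.1155, 0.1052]
tcp_rot: [[0.987, 0.159, -0.003], [0.159, -0.987, -0.0], [-0.003, -0.0, -1.0]]
force: [0.1, -0.4, 0.4]
opening: 0.004
grasp_force: 0.0
```

Run:
```python
from push import *
for a in range(161,185,3): print(a,rel(pol(a),9)[0])
```

```text
t 7.4667 tcp [0.5236 0.1155 0.1052] psi 9.14 F [ 0.1 -0.4  0.4] j6 81.35402592957998
161 [-0.004  0.01   0.001]
t 7.4667 tcp [0.5236 0.1155 0.1052] psi 9.14 F [ 0.1 -0.4  0.4] j6 81.35402592957998
164 [-0.007  0.02   0.001]
t 7.4667 tcp [0.5236 0.1155 0.1052] psi 9.14 F [ 0.1 -0.4  0.4] j6 81.35402592957998
167 [-0.01   0.03   0.001]
t 7.4667 tcp [0.5236 0.1155 0.1052] psi 9.14 F [ 0.1 -0.4  0.4] j6 81.35402592957998
170 [-0.012  0.04   0.001]
t 7.4667 tcp [0.5236 0.1155 0.1052] psi 9.14 F [ 0.1 -0.4  0.4] j6 81.35402592957998
173 [-0.013  0.05   0.001]
t 7.4667 tcp [0.5236 0.1155 0.1052] psi 9.14 F [ 0.1 -0.4  0.4] j6 81.35402592957998
176 [-0.014  0.061  0.001]
t 7.4667 tcp [0.5236 0.1155 0.1052] psi 9.14 F [ 0.1 -0.4  0.4] j6 81.35402592957998
179 [-0.015  0.071  0.001]
t 7.4667 tcp [0.5236 0.1155 0.1052] psi 9.14 F [ 0.1 -0.4  0.4] j6 81.35402592957998
182 [-0.015  0.081  0.001]
```

Request:
step_arm(
  steps=[
    [-0.004,0.01,0,0,0,0,1],
    [-0.007,0.02,0,0,0,0,1],
    [-0.01,0.03,0,0,0,0,1],
    [-0.012,0.04,0,0,0,0,1],
    [-0.013,0.05,0,0,0,0,1],
    [-0.014,0.061,0,0,0,0,1],
    [-0.015,0.071,0,0,0,0,1],
    [-0.015,0.071,0,0,0,0,1],
  ],
)

```text
time_s: 8.13
position: [0.5233, 0.0932, 0.1068]
tcp_rot: [[0.988, 0.158, 0.001], [0.158, -0.988, -0.0], [0.001, 0.0, -1.0]]
force: [-0.4, -0.0, -0.5]
opening: 0.007
grasp_force: 0.0
```

```bash
python3 - <<'E'
import numpy as np
for A in range(179,275,8):
    a=np.radians(A);b=np.radians(A+np.arange(2,9,2));k=.059/.3
    print(A,np.round(np.c_[k*(np.cos(b)-np.cos(a)),-k*(np.sin(b)-np.sin(a))],3).tolist())
E
cat > st.py <<'E'
from h import *
from rig import *
s=read_state();p=np.array(s["position"]);q=p[:2]-O;print("az",np.degrees(np.arctan2(q@YY,q@XX))%360,"r",np.hypot(*q),"z",p[2],"F(mixer)",np.array(s["force"])[:2]@np.c_[XX,YY],s["force"][2],"t",s["time_s"])
E
python3 st.py
```

```text
179 [[0.0, 0.007], [0.0, 0.014], [0.001, 0.021], [0.001, 0.027]]
187 [[0.001, 0.007], [0.002, 0.014], [0.004, 0.02], [0.005, 0.027]]
195 [[0.002, 0.007], [0.004, 0.013], [0.006, 0.02], [0.009, 0.026]]
203 [[0.003, 0.006], [0.006, 0.012], [0.009, 0.019], [0.012, 0.024]]
211 [[0.004, 0.006], [0.007, 0.012], [0.012, 0.017], [0.016, 0.022]]
219 [[0.004, 0.005], [0.009, 0.01], [0.014, 0.015], [0.019, 0.02]]
227 [[0.005, 0.005], [0.01, 0.009], [0.016, 0.013], [0.021, 0.017]]
235 [[0.006, 0.004], [0.012, 0.007], [0.017, 0.011], [0.024, 0.014]]
243 [[0.006, 0.003], [0.012, 0.006], [0.019, 0.008], [0.025, 0.011]]
251 [[0.007, 0.002], [0.013, 0.004], [0.02, 0.006], [0.027, 0.007]]
259 [[0.007, 0.001], [0.014, 0.002], [0.02, 0.003], [0.027, 0.003]]
267 [[0.007, 0.0], [0.014, 0.0], [0.021, -0.0], [0.027, -0.0]]
az 179.65471716904827 r 0.05835363076439063 z 0.10679539470882059 F(mixer) [-0.43037884  0.03959425] -0.5177777579056276 t 8.1333
```

Request:
step_arm(
  steps=[
    [0,0.007,0,0,0,0,1],
    [0,0.014,0,0,0,0,1],
    [0.001,0.021,0,0,0,0,1],
    [0.001,0.027,0,0,0,0,1],
  ],
)

```text
time_s: 8.47
position: [0.5249, 0.0859, 0.1065]
tcp_rot: [[0.987, 0.158, 0.001], [0.158, -0.987, 0.0], [0.001, -0.0, -1.0]]
force: [0.4, 1.7, -0.2]
opening: 0.005
grasp_force: 1.1
```

```bash
python3 st.py
python3 - <<'E'
from rig import *
import cv2
c=capture("side");b=c["image"][:,:,::-1][130:340,240:440];w=capture("wrist")["image"][:,:,::-1][0:300,190:580]
cv2.imwrite("pics/c2.png",np.hstack([cv2.resize(b,(400,420),interpolation=2),cv2.resize(w,(390,420))])) if 0 else None
import numpy as np
cv2.imwrite("pics/c2.png",np.hstack([cv2.resize(b,(400,420),interpolation=2),cv2.resize(w,(390,420))]))
E
```

```text
az 187.03641214240886 r 0.05837070549737737 z 0.10653533682466512 F(mixer) [0.65068965 1.62633466] -0.18446796550212508 t 8.4667
```

View pics/c2.png

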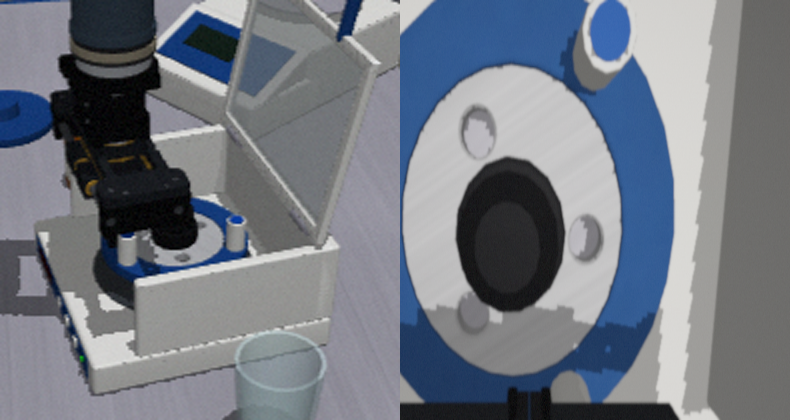

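The fingertips touch the front sleeve, which shows at the bottom edge of the wrist crop, at 1.6 N. The lid and beaker are clear, so I'll keep pushing.

Request:
step_arm(
  steps=[
    [0.001,0.007,0,0,0,0,1],
    [0.002,0.014,0,0,0,0,1],
    [0.004,0.02,0,0,0,0,1],
    [0.005,0.027,0,0,0,0,1],
  ],
)

```text
time_s: 8.9
position: [0.5276, 0.0781, 0.1065]
tcp_rot: [[0.987, 0.158, 0.0], [0.158, -0.987, 0.0], [0.0, -0.0, -1.0]]
force: [1.4, 2.5, 0.9]
opening: 0.003
grasp_force: 1.4
```

```bash
python3 st.py
```

```text
az 195.0708310891099 r 0.05850308103601703 z 0.10654381276242184 F(mixer) [1.77618108 2.29772746] 0.930930556192656 t 8.9
```

Request:
step_arm(
  steps=[
    [0.002,0.007,0,0,0,0,1],
    [0.004,0.013,0,0,0,0,1],
    [0.006,0.02,0,0,0,0,1],
    [0.009,0.026,0,0,0,0,1],
  ],
)

```text
time_s: 9.23
position: [0.5314, 0.071, 0.1066]
tcp_rot: [[0.987, 0.158, 0.0], [0.158, -0.987, 0.001], [0.0, -0.0, -1.0]]
force: [1.4, 4.6, -0.3]
opening: 0.002
grasp_force: 2.2
```

```bash
python3 st.py
```

```text
az 203.06491910940505 r 0.058471272982440425 z 0.10657907593679627 F(mixer) [2.06995275 4.3738315 ] -0.3356848156877244 t 9.2333
```

Request:
step_arm(
  steps=[
    [0.003,0.006,0,0,0,0,1],
    [0.006,0.012,0,0,0,0,1],
    [0.009,0.019,0,0,0,0,1],
    [0.012,0.024,0,0,0,0,1],
  ],
)

```text
time_s: 9.57
position: [0.5355, 0.0644, 0.1065]
tcp_rot: [[0.987, 0.158, -0.001], [0.158, -0.987, 0.0], [-0.001, -0.0, -1.0]]
force: [0.3, 2.5, 0.5]
opening: 0.006
grasp_force: 1.5
```

```bash
python3 st.py
```

```text
az 210.57336469876063 r 0.05907693569881511 z 0.10647474611356299 F(mixer) [0.71950674 2.44618315] 0.5496723956494818 t 9.5667
```

Still turning freely.

Request:
step_arm(
  steps=[
    [0.004,0.006,0,0,0,0,1],
    [0.007,0.012,0,0,0,0,1],
    [0.012,0.017,0,0,0,0,1],
    [0.016,0.022,0,0,0,0,1],
  ],
)

```text
time_s: 9.9
position: [0.5411, 0.0582, 0.1064]
tcp_rot: [[0.987, 0.158, -0.002], [0.158, -0.987, -0.0], [-0.002, 0.0, -1.0]]
force: [-0.9, 1.9, -0.5]
opening: 0.009
grasp_force: 0.8
```

```bash
python3 st.py
```

```text
az 218.7282394823804 r 0.05924352091964928 z 0.10636330896593166 F(mixer) [-0.63828082  1.99379698] -0.5388893342587096 t 9.9
```

Request:
step_arm(
  steps=[
    [0.004,0.005,0,0,0,0,1],
    [0.009,0.01,0,0,0,0,1],
    [0.014,0.015,0,0,0,0,1],
    [0.019,0.02,0,0,0,0,1],
  ],
)

```text
time_s: 10.23
position: [0.549, 0.053, 0.1067]
tcp_rot: [[0.987, 0.158, 0.001], [0.158, -0.987, -0.001], [0.001, 0.001, -1.0]]
force: [-0.3, -0.0, 0.1]
opening: 0.004
grasp_force: 0.0
```

```bash
python3 st.py
```

```text
az 227.84951120241146 r 0.05855304820113219 z 0.1066901738608952 F(mixer) [-0.27191765  0.02005413] 0.10959985306501319 t 10.2333
```

Request:
step_arm(
  steps=[
    [0.005,0.005,0,0,0,0,1],
    [0.01,0.009,0,0,0,0,1],
    [0.016,0.013,0,0,0,0,1],
    [0.016,0.013,0,0,0,0,1],
  ],
)

```text
time_s: 10.57
position: [0.551, 0.0511, 0.106]
tcp_rot: [[0.987, 0.158, -0.006], [0.158, -0.987, 0.001], [-0.006, -0.002, -1.0]]
force: [-4.8, 2.4, 2.4]
opening: 0.006
grasp_force: 2.3
```

```bash
python3 st.py
```

```text
az 230.51189897502803 r 0.05909854941686364 z 0.10600444275862962 F(mixer) [-4.36152447  3.10109183] 2.4201762564278475 t 10.5667
```

Blocked at about 5 N, which probably means the rotor has dropped. I'll back off, lift and check its height.

Request:
step_arm(
  steps=[
    [-0.03,-0.03,0,0,0,0,1],
    [-0.03,-0.03,-0.1,0,0,0,1],
    [-0.03,-0.03,-0.22,0,0,0,1],
    [-0.03,-0.03,-0.34,0,0,0,1],
    [-0.1,-0.03,-0.46,0,0,0,1],
    [-0.2,-0.03,-0.5,0,0,0,1],
    [-0.2,-0.03,-0.5,0,0,0,1],
    [-0.2,-0.03,-0.5,0,0,0,1],
  ],
)

```text
time_s: 11.23
position: [0.4923, 0.0501, 0.2578]
tcp_rot: [[0.987, 0.158, 0.004], [0.158, -0.987, -0.001], [0.003, 0.001, -1.0]]
force: [0.1, 0.3, -0.4]
opening: 0.003
grasp_force: 0.0
```

Run:
```python
from h import *
from rig import *
import cv2
s=read_state();w=capture("wrist");W=np.eye(4);W[:3,:3]=s["tcp_rot"];W[:3,3]=s["position"];w["world_from_camera"]=W@w["T_tool_cam"];np.savez("pics/w3.npz",**w)
c=capture("side");np.savez("pics/side3.npz",**c)
a=c["image"][:,:,::-1][190:310,250:400];b=w["image"][:,:,::-1][0:340,180:560]
cv2.imwrite("pics/c3.png",np.hstack([cv2.resize(a,(420,336),interpolation=2),b[:336]])); print(s["position"])
```

```text
[0.49231434 0.05005922 0.25782643]
```

View pics/c3.png

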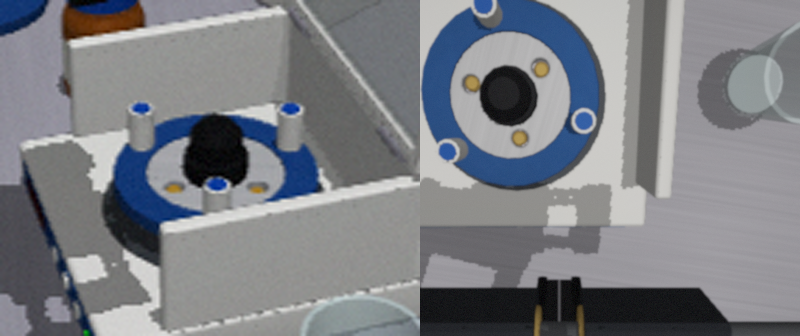

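Brass studs now show in all three holes, so the rotor has dropped. The cap top is near wrist pixel (265,96).

Run:
```python
from h import *
D=dict(np.load("pics/w3.npz"))
sl=np.array([plane(D,u,.095) for u in((245,4),(344,120),(208,151))]);print(sl.mean(0),plane(D,(264.5,96),.103))
print(rel(mix(0,0,.20),9)); print(rel(mix(0,0,.135),9))
```

```text
[0.5792759 0.100806  0.095    ] [0.57756348 0.10045988 0.103     ]
t 11.3333 tcp [0.4935 0.05   0.2564] psi 9.09 F [-0.1  0.9  0.7] j6 73.7645980540872
(array([ 0.315, -0.125,  0.189]), array([ 0.001, -0.002,  0.002]))
t 11.3333 tcp [0.4935 0.05   0.2564] psi 9.09 F [-0.1  0.9  0.7] j6 73.7645980540872
(array([ 0.315, -0.125,  0.405]), array([ 0.001, -0.002,  0.002]))
```

Request:
step_arm(
  steps=[
    [0.1,-0.04,0,0,0,0,1],
    [0.2,-0.08,0.03,0,0,0,1],
    [0.28,-0.11,0.1,0,0,0,1],
    [0.312,-0.125,0.2,0,0,0,1],
    [0.312,-0.125,0.3,0,0,0,1],
    [0.312,-0.125,0.36,0,0,0,1],
    [0.312,-0.125,0.4,0,0,0,1],
    [0.312,-0.125,0.4,0,0,0,1],
  ],
)

```text
time_s: 12.0
position: [0.5777, 0.1019, 0.1316]
tcp_rot: [[0.987, 0.158, -0.008], [0.158, -0.987, 0.0], [-0.008, -0.001, -1.0]]
force: [-0.0, 0.0, 0.5]
opening: 0.009
grasp_force: 0.0
```

```bash
python3 st.py
```

```text
az 172.31200343246604 r 0.003324669001962432 z 0.13164149146533644 F(mixer) [-0.02772575  0.03729757] 0.536656368282759 t 12.0
```

Request:
step_arm(
  steps=[
    [0.007,0,0,0,0,0,1],
    [0.007,0,0.003,0,0,0,1],
    [0.007,0,0.006,0,0,0,1],
    [0.007,0,0.009,0,0,0,1],
    [0.007,0,0.012,0,0,0,1],
    [0.007,0,0.015,0,0,0,1],
    [0.007,0,0.018,0,0,0,1],
    [0.007,0,0.021,0,0,0,1],
  ],
)

```text
time_s: 12.67
position: [0.5816, 0.102, 0.1305]
tcp_rot: [[0.987, 0.158, 0.0], [0.158, -0.987, -0.0], [0.0, 0.0, -1.0]]
force: [0.2, -0.4, -1.2]
opening: 0.005
grasp_force: 0.0
```

```bash
python3 st.py
```

```text
az 349.4619744900104 r 0.0005802292456704357 z 0.13047677306980565 F(mixer) [ 0.10880606 -0.37275451] -1.1652779221297007 t 12.6667
```

Not in contact yet. I'll press on in 1 mm steps.

Request:
step_arm(
  steps=[
    [0,0,0.003,0,0,0,1],
    [0,0,0.007,0,0,0,1],
    [0,0,0.01,0,0,0,1],
    [0,0,0.014,0,0,0,1],
    [0,0,0.017,0,0,0,1],
    [0,0,0.02,0,0,0,1],
  ],
)

```text
time_s: 13.17
position: [0.5817, 0.102, 0.1254]
tcp_rot: [[0.987, 0.158, 0.001], [0.158, -0.987, -0.0], [0.0, 0.0, -1.0]]
force: [-2.2, 0.2, 9.1]
opening: 0.006
grasp_force: 4.2
```

```bash
python3 st.py
```

```text
az 354.4717768830725 r 0.0006565368517183637 z 0.1254465678892591 F(mixer) [-2.11049439  0.52000777] 9.133589531639743 t 13.1667
```

Now sliding at 9 N.

Request:
step_arm(
  steps=[
    [0,0,0.003,0,0,0,1],
    [0,0,0.007,0,0,0,1],
    [0,0,0.01,0,0,0,1],
    [0,0,0.014,0,0,0,1],
    [0,0,0.017,0,0,0,1],
    [0,0,0.017,0,0,0,1],
  ],
)

```text
time_s: 13.67
position: [0.5815, 0.102, 0.1204]
tcp_rot: [[0.987, 0.158, 0.0], [0.158, -0.987, -0.0], [0.0, 0.0, -1.0]]
force: [-3.3, 0.1, 8.6]
opening: 0.004
grasp_force: 4.2
```

```bash
python3 st.py
```

```text
az 354.8704608845622 r 0.0005493838753227467 z 0.12041908511356321 F(mixer) [-3.22875321  0.59519229] 8.645156570643088 t 13.6667
```

Request:
step_arm(
  steps=[
    [0,0,0.003,0,0,0,1],
    [0,0,0.006,0,0,0,1],
    [0,0,0.009,0,0,0,1],
    [0,0,0.009,0,0,0,1],
  ],
)

```text
time_s: 14.0
position: [0.5816, 0.102, 0.1203]
tcp_rot: [[0.987, 0.158, 0.001], [0.158, -0.987, -0.0], [0.001, 0.001, -1.0]]
force: [-6.1, 0.6, 23.7]
opening: 0.003
grasp_force: 11.6
```

```bash
python3 st.py
```

```text
az 353.8460510620481 r 0.0005790124895528285 z 0.12031453131222027 F(mixer) [-5.96269567  1.53505998] 23.71750189384912 t 14.0
```

It hit a hard stop with the fingertips at 95.3 mm, which is the home height of 95 mm. I'll retract and check.

Request:
step_arm(
  steps=[
    [0,0,-0.03,0,0,0,1],
    [0,0,-0.12,0,0,0,1],
    [0,0,-0.24,0,0,0,1],
    [-0.05,0,-0.36,0,0,0,1],
    [-0.15,0,-0.46,0,0,0,1],
    [-0.28,0.1,-0.46,0,0,0,1],
    [-0.28,0.1,-0.46,0,0,0,1],
    [-0.28,0.1,-0.46,0,0,0,1],
  ],
)

```text
time_s: 14.67
position: [0.5013, 0.0581, 0.2549]
tcp_rot: [[0.988, 0.156, -0.001], [0.156, -0.988, -0.0], [-0.001, 0.0, -1.0]]
force: [0.6, 0.6, 0.2]
opening: 0.005
grasp_force: 0.0
```

Run:
```python
from h import *
from rig import *
import cv2
s=read_state();print(s["position"],s["force"],s["time_s"])
c=capture("side")["image"][:,:,::-1][90:330,200:460];w=capture("scene")["image"][:,:,::-1][90:330,200:500]
cv2.imwrite("pics/c4.png",np.hstack([cv2.resize(c,(416,384)),cv2.resize(w,(384,384))]))
```

```text
[0.50126394 0.05813431 0.25488717] [0.59122338 0.5597413  0.22334526] 14.6667
```

View pics/c4.png

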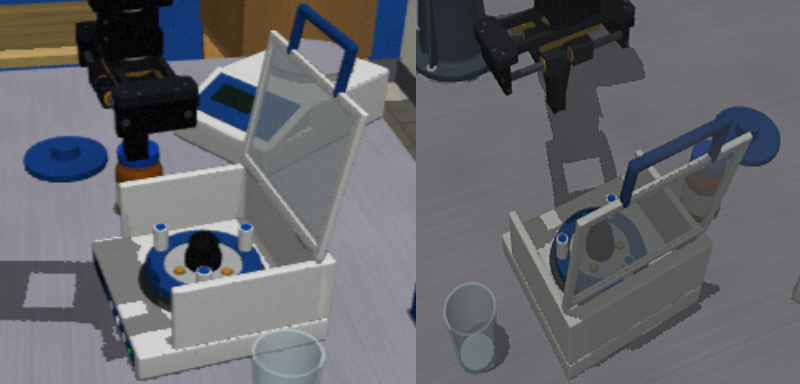

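The lid stands open, the rotor sits low and level with the studs through its holes, and the gripper is clear of everything.

```bash
python3 -c "
from rig import *
print(hand_in())"
```

```text
the job is handed in; nothing more can be done
None
```

I handed the job in after about 15 s of robot time: the lid stands about 100° open, the rotor dropped over all three studs and was pressed to a hard stop at its home height, and the beaker and jar were left alone; the hand-in returned no verdict.

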